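Feed an armour blank into the guarded bench punch with a push stick

TASK

Pick up the wooden push stick and use it, never your fingers, to feed the aluminium blank along the channel and under the punch's guard until it butts firmly against the depth stop hidden inside; feel for the stop and do not shove it out of its setting. Leave the blank up against the stop, then lay the push stick back down flat on the bench, clear of the punch. Leave the tape roll, screwdriver and bit case alone.

Things in the scene. Friction and masses are not known exactly. Their poses are not given: they have to be found in the camera images.
- punch: bench punch, fixed to the bench: dark steel bed, two low aluminium fences, grey sheet-metal hood with a ram housing on top. Origin at bench level under the middle of the hood's mouth; x is the feed direction (into the hood), z up. Bed top 20 mm above the bench. Hood from x = 0 to 180 mm, 138 mm wide, 113 mm high; ram housing and lever from x = 90 mm on, up to 200 mm high
- infeed (a point): open end of the channel, on the bed's top, centre line, 200 mm before the mouth (punch x = -200 mm). The infeed bed is 90 mm wide; the two fences (10 mm thick, tops 32 mm above the bench) leave a straight channel 56 mm wide from here on into the hood
- mouth (a point): middle of the mouth under the guard, on the bed's top (punch x = 0). The opening is 18 mm high: the guard's lower edge is 38 mm above the bench
- roller (a point): out of sight in the hood, 65 mm past the mouth: underside of a sprung hold-down roller, 8.5 mm above the bed. The blank's front meets it about 58 mm past the mouth: a bump of some 3 to 6 N, then a steady drag of some 2 to 5 N all the way in; meeting the stop shows as a clear further rise
- stop_zone (a point): nearest place of the depth stop's face, 105 mm past the mouth. The stop, a steel block out of sight in the hood, is set anywhere from here to 30 mm further in; its place is not measured and must be felt by the blank's front. Only friction holds it: pushed with more than 15 N it creeps, and moved by more than 3 mm its setting is spoilt
- plate: aluminium blank, flat bar 90 mm long (x), 50 mm wide (y), 10 mm thick, about 0.12 kg, lying in the channel before the mouth, its long side along the feed; origin at the centre of its underside, its x roughly along the punch's x. To be moved with the push stick only
- plate_front (a point): middle of the blank's leading end face, 45 mm ahead of its centre, at half thickness
- stick: plywood push stick lying on the bench: a flat bar 200 mm long (x), 24 mm wide, 10 mm thick, with an upright handle block 60 mm long, 18 mm wide, its top 63 mm above the bar's underside, its middle 50 mm behind the bar's middle. Origin at the centre of the bar's underside, x towards the nose, z up; about 0.11 kg
- stick_grip (a point): point inside the handle block, 50 mm behind the stick's origin and 45 mm above its underside: where to pinch it across its 18 mm width
- stick_nose (a point): middle of the stick's blunt square nose, 100 mm ahead of its origin, 5 mm above its underside: this goes against the blank's rear end
- tape: yellow roll of tape lying flat, 72 mm across, 20 mm high, origin at the centre of its underside; a bystander
- driver: screwdriver lying on the bench, 190 mm long; a bystander
- bitcase: flat black bit case 100 x 170 x 28 mm, origin at the centre of its underside; a bystander
Things that resemble listed ones, but are neither listed nor needed, are in the scene too. There is more than one size of the stick; the one meant has the size given above. Several things have the shape of the plate; the one meant has the colours described above.

How it is judged:
On the way, in this order (a step that is already met when the one before it is completed fails the run):
1. the push stick is picked up off the bench (height (world z) of stick above 0.012 m), for 0.1 s.
2. the blank's front is driven under the guard by the push stick (x of plate_front in the frame of punch above 0.01 m and contact force between stick and plate above 0.2 N).
3. the push stick presses the blank against the depth stop with more than 2 N (contact force between plate and stop_c0 above 2 N and contact force between stick and plate above 2 N), for 0.2 s.
At the end, for the whole second after the job is handed in: the blank lies flat on the bed inside the hood with its front within 2 mm of the depth stop; the push stick lies flat and still on the bench, released, touching neither punch nor blank (x of stop_c0 in the frame of plate below 0.053 m and x of plate_front in the frame of punch above 0.1 m and z of plate in the frame of punch below 0.024 m and linear speed of each of plate, stick below 0.01 m/s and height (world z) of stick below 0.006 m and angle between stick's own z axis and vertical below 0.06 rad and contact force between stick and punch below 0.05 N and contact force between stick and plate below 0.05 N).
It fails at once if the robot itself touches the blank (contact force between any of the fingers, the arm and plate above 0.3 N).
It fails at once if the depth stop is shoved more than 3 mm out of its setting (distance of stop_c0 from where it was at the start of the episode above 0.003 m).
It fails at once if a bystander is moved more than 15 mm (distance of any of tape, driver, bitcase from where it was at the start of the episode above 0.015 m).
It also fails if it takes over 72 s, if anything falls off the work surface, if the arm or the gripper's body presses on something with over 40 N, if the wrist force passes 120 N, or if a joint passes its speed limit or range.

ROBOT

A 6-joint arm with a two-finger parallel gripper is mounted at the origin on the work surface. World frame = base frame: x ahead of the robot, y to its left, z up, the work surface at z = 0. Lengths are in m, angles in rad, forces in N, time in s.
With the tool pointing down it reaches from about 0.35 to 0.775 m from the base axis. Payload 5.5 kg.
Tool frame: the origin (TCP) lies between the finger pads; the fingertips stand 17 mm ahead of it and the grasp point (between the pads) lies 2 mm behind it (env.finger_overhang is the distance from the TCP to the fingertips, in m); z points along the fingers, y is the line along which they close (so a half turn about z gives the same grasp; the last joint's range is limited). The gripper opens to 85 mm and grips with 20 to 120 N. Pads are 22 mm wide; open, the fingers measure 114 mm over their backs; the gripper's body (76 mm by 85 mm) begins 54 mm behind the grasp point. The pads swing forward as they close: fully open they stand 13 mm farther back than shut.
Start: joints at [-1.272, 0.313, 0.046, 1.304, 0, 1.431], TCP at [0.244, -0.521, 0.248] pointing down, gripper open.
Joint ranges: [-2.76, 2.76], [-0.86, 1.69], [-1.03, 1.26], [-2.2, 2.34], [-1.47, 1.5], [-3.14, 3.14]. Speed limits (rad/s): [2.57, 2.57, 3.14, 3.14, 3.14, 3.14].

INTERFACE

Orientations are given as a unit quaternion [w, x, y, z].
In Python, from workcell import env gives the robot as it stands. The module is installed in compiled form; this text tells all that it offers.
- The arm moves only by the shell command python3 -m pendant 'ROWS' [FORCE]. ROWS is JSON, a list of rows, each a list of 5 numbers: the gripper's target within -1 to 1 (fully open at 1, half-way at 0, shut at -1), then the shift along the tool's x, y, z in m, then the turn about the tool's z in rad. A call has 1 to 8 rows; each row shifts and turns the commanded pose from where the row before left it, along the tool's axes as they then stand; what a row does not reach is not made up. A row lasts 1/8 s, in which the tool goes at most 62.5 mm and 10.7 degrees, less where a joint would pass 70% of its speed; a pose out of reach is approached as far as the arm can. A call with a gripper value outside its range is refused whole. The fingers move at their own pace and stop on an object; FORCE is the grip in N (left out, the last holds). Time passes only in rows, so rows that do not move let the fingers close. It gives the time, the measured TCP pose, the force, the opening and the grip force at its end, in the units of the state.
- env.get_state(): the state, without advancing time (a new reading comes with each control period).
- env.read_camera(name): name is "side" or "top"; returns the picture (420x560x3 uint8, red, green, blue); there is no depth.
- env.calibration(name): a dict with "K" (3x3 intrinsics, pixels), "distortion" ([k1, k2, p1, p2, k3] as OpenCV has them; the pictures are not rectified), "T" (4x4, takes a point from camera to world coordinates). Camera axes: x right, y down, z forward; pixel columns grow to the right and rows downward; lengths in m; the calibration is good to about 2 mm. A picture is of the moment at which its call begins. calibration takes no time and is no camera call.
- env.hand_in(): hands the job in; it is judged then, once.
Trained networks look in the newest picture that a camera, given by its name, has taken for a name from the list of things; names that differ only in an ending like _2 or _b are one class to them, and where a whole thing is asked for, a point or a joint stands for the part that bears it (a point fixed in the world has none). Each returns a list of dicts, best first, with "score" (0 to 1); they miss things now and then, are a little off and sometimes report something else, mostly with a low value. They report only what shows in the picture. A call takes as long as a camera call. They do not tell look-alikes from the thing itself.
- env.recognise(camera, label): "centre" ([column, row] in pixels, amid what is visible of it).
The state is a dict: "clock": time; "joint_pos": joint angles; "qvel": joint speeds; "tau": joint torques, N m; "tcp_pos": TCP position; "orientation": TCP orientation; "wrist_force": force on the tool from outside, world axes, zero at the start; "ft_torque": the same for the moment, N m; "finger_gap": finger opening in m; "grip_force": force on a finger pad.
Only numpy, scipy, OpenCV 4.12 (cv2) and the standard library are available. Lean on these libraries where they do the work, as an engineer would, in place of code of your own. Each camera call takes 0.05 s, during which the arm holds its last target. There are 200 camera calls.

## Working session

There is one attempt and no reset: what is moved stays moved. The work goes in short steps, Python scripts to look and compute and a shell command to move; the robot and the scene stay as the last step left them, time stands still between calls to the robot, and variables do not carry over. Pictures are saved under pics/ and viewed, at most 10 in all, crops included, and the job is handed in when it is done.

```bash
mkdir -p pics; cat > h.py <<'E'
import numpy as np, cv2
from workcell import env
def ray(cam,px):
    c=env.calibration(cam);K=np.array(c["K"]);D=np.array(c["distortion"]);T=np.array(c["T"])
    u=cv2.undistortPoints(np.array([[px]],float),K,D)[0,0]
    return T[:3,3],T[:3,:3]@np.array([u[0],u[1],1.])
def at(cam,px,z):
    o,d=ray(cam,px);return o+d*(z-o[2])/d[2]
def proj(cam,P):
    c=env.calibration(cam);K=np.array(c["K"]);D=np.array(c["distortion"]);T=np.linalg.inv(np.array(c["T"]))
    r,_=cv2.Rodrigues(T[:3,:3]);return cv2.projectPoints(np.array(P,float).reshape(-1,3),r,T[:3,3],K,D)[0][:,0]
E
python3 - <<'E'
from h import *
for c in("top","side"):
    im=env.read_camera(c);cv2.imwrite(f"pics/{c}0.png",cv2.resize(im[:,:,::-1],(800,600),interpolation=cv2.INTER_CUBIC))
    print(c,np.round(np.array(env.calibration(c)["T"])[:3],3).tolist(),np.array(env.calibration(c)["K"])[0,0])
    for l in("punch","plate","stick","tape","driver","bitcase"):
        print(l,[(np.round(r["centre"]).tolist(),round(r["score"],2),np.round(at(c,r["centre"],0.02)[:2],3).tolist()) for r in env.recognise(c,l)])
s=env.get_state();print(s["tcp_pos"],s["orientation"],s["finger_gap"])
E
```

```text
top [[-0.026, -0.994, 0.105, 0.423], [-1.0, 0.026, -0.004, -0.074], [0.001, -0.105, -0.994, 1.023]] 427.6799181600138
punch [([159.0, 177.0], 0.73, [0.616, 0.204])]
plate [([229.0, 174.0], 0.78, [0.618, 0.035]), ([314.0, 244.0], 0.15, [0.446, -0.16])]
stick [([317.0, 245.0], 0.96, [0.445, -0.168]), ([400.0, 322.0], 0.81, [0.261, -0.355]), ([228.0, 176.0], 0.43, [0.613, 0.039])]
tape [([120.0, 248.0], 0.71, [0.448, 0.297])]
driver [([283.0, 101.0], 0.7, [0.796, -0.099])]
bitcase [([447.0, 193.0], 0.95, [0.56, -0.484])]
side [[-0.892, -0.228, 0.391, 0.125], [-0.452, 0.443, -0.774, 0.744], [0.004, -0.867, -0.498, 0.614]] 387.31099534392416
punch [([194.0, 276.0], 0.9, [0.648, 0.19])]
plate [([288.0, 263.0], 0.72, [0.471, 0.039]), ([245.0, 239.0], 0.69, [0.624, -0.002])]
stick [([371.0, 216.0], 0.86, [0.348, -0.286]), ([200.0, 273.0], 0.67, [0.643, 0.174]), ([326.0, 226.0], 0.56, [0.451, -0.17]), ([327.0, 180.0], 0.17, [0.564, -0.469])]
tape [([249.0, 325.0], 0.93, [0.448, 0.266])]
driver [([217.0, 214.0], 0.74, [0.775, -0.082])]
bitcase [([327.0, 180.0], 0.84, [0.565, -0.468]), ([198.0, 273.0], 0.21, [0.647, 0.179])]
[ 0.24430073 -0.52053991  0.24834231] [4.03026760e-05 9.76031227e-01 2.17630515e-01 2.86200882e-05] 0.08505179141879514
```

View pics/top0.png

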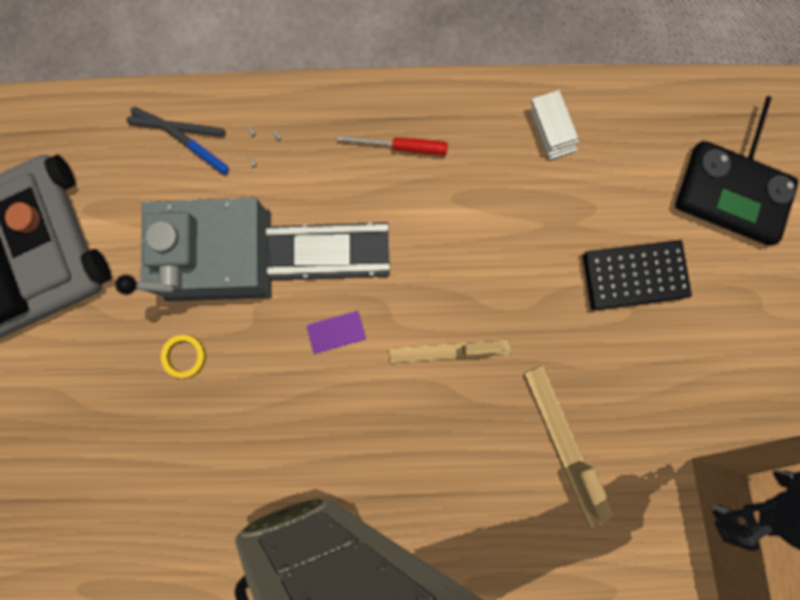

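View pics/side0.png

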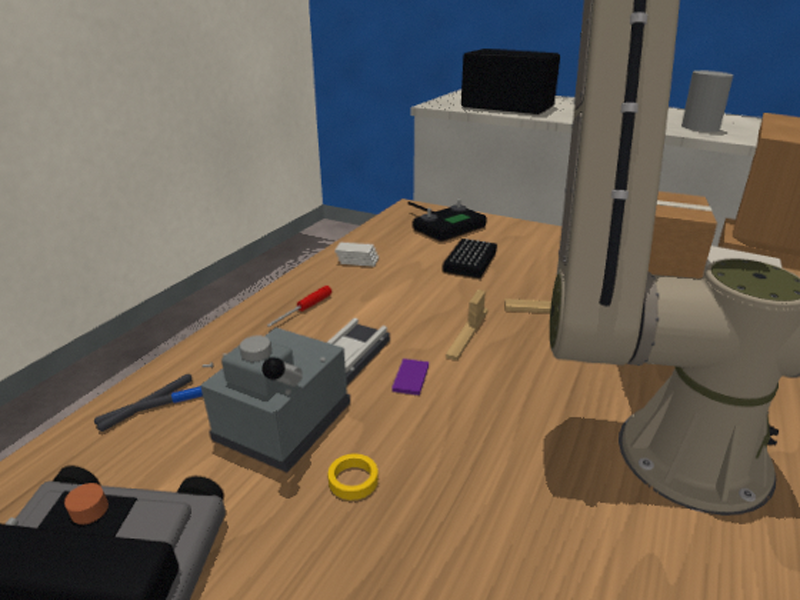

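The top picture shows the punch at about (205,248), scaled pixels, with its channel running right to x≈388. The aluminium blank is at (322,250). There are two sticks: one at (390–510,350) and another at (535–600,370–520). The purple bar is a decoy. I'll measure the details next.

```bash
python3 - <<'E'
from h import *
im=env.read_camera("top");cv2.imwrite("pics/c1.png",cv2.resize(im[140:280,180:370,::-1],None,fx=4,fy=4,interpolation=cv2.INTER_CUBIC))
im2=env.read_camera("side");cv2.imwrite("pics/c2.png",cv2.resize(im2[190:300,220:360,::-1],None,fx=5,fy=5,interpolation=cv2.INTER_CUBIC))
s=.7
for n,p in dict(nA=(389,355),tA=(510,347),nB=(535,371),tB=(598,522)).items():
    print(n,np.round(at("top",np.array(p)*s,.01)[:2],3))
E
```

```text
nA [ 0.439 -0.063]
tA [ 0.447 -0.264]
nB [ 0.406 -0.304]
tB [ 0.157 -0.397]
```

View pics/c1.png

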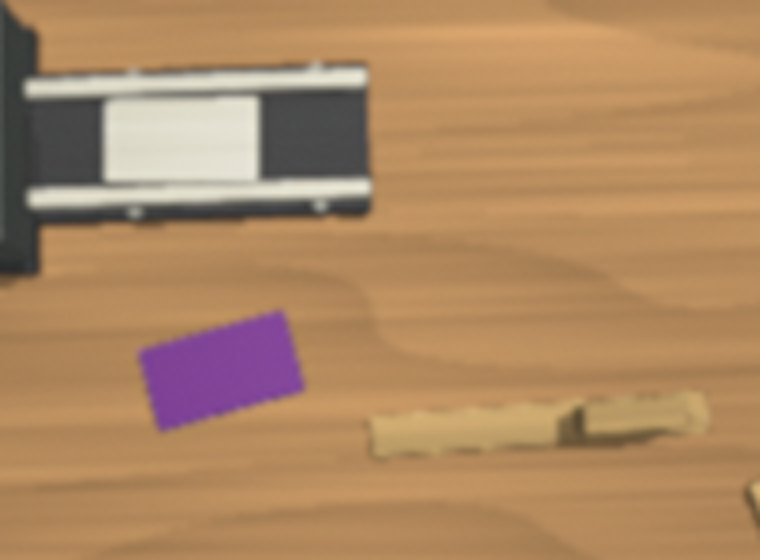

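View pics/c2.png

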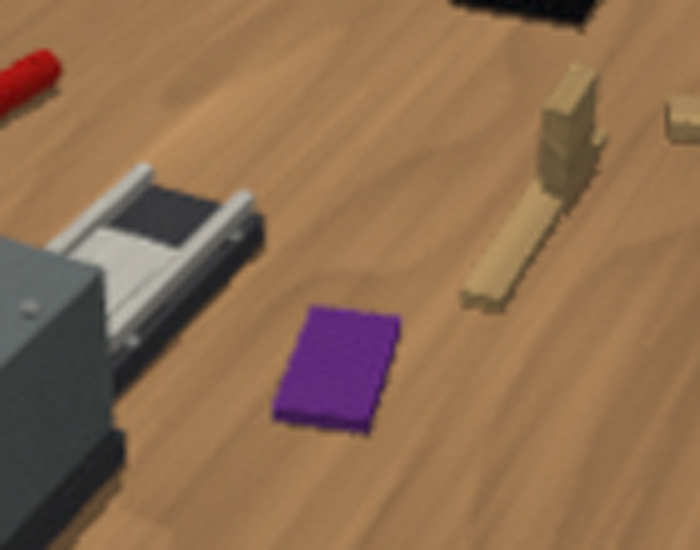

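```bash
python3 - <<'E'
from h import *
f=lambda u,v,z:np.round(at("top",((u+.5)/4-.5+180,(v+.5)/4-.5+140),z)[:2],4)
g=lambda u,v,z:np.round(at("side",((u+.5)/5-.5+220,(v+.5)/5-.5+190),z)[:2],4)
for n,l in dict(fenceFar=[(25,78),(367,67),(25,98),(367,87)],fenceNear=[(28,188),(370,180),(28,208),(370,200)]).items():print(n,[f(*p,.032) for p in l])
print("plate",[f(*p,.030) for p in[(105,100),(258,96),(261,180),(104,182)]])
print("bar",[f(*p,.010) for p in[(371,420),(375,457),(560,403),(560,443)]])
print("handle",[f(*p,.063) for p in[(585,403),(585,435),(690,395),(708,430)]])
print("side nose",[g(*p,.01) for p in[(462,292),(500,300)]])
print("side handle top",[g(*p,.063) for p in[(541,105),(562,113),(598,77),(573,65)]])
E
```

```text
fenceFar [array([0.6543, 0.1361]), array([ 0.6553, -0.0665]), array([0.6422, 0.1361]), array([ 0.6432, -0.0662])]
fenceNear [array([0.5883, 0.1344]), array([ 0.5877, -0.0666]), array([0.5764, 0.1345]), array([ 0.5758, -0.0663])]
plate [array([0.6401, 0.089 ]), array([ 0.64  , -0.0016]), array([ 0.5897, -0.0025]), array([0.591 , 0.0899])]
bar [array([ 0.448 , -0.0634]), array([ 0.4261, -0.0653]), array([ 0.455 , -0.1754]), array([ 0.4315, -0.1746])]
handle [array([ 0.453 , -0.1842]), array([ 0.4351, -0.1835]), array([ 0.4558, -0.2434]), array([ 0.436 , -0.2527])]
side nose [array([ 0.4482, -0.0609]), array([ 0.4269, -0.0634])]
side handle top [array([ 0.4541, -0.1845]), array([ 0.4399, -0.1813]), array([ 0.4363, -0.2319]), array([ 0.4549, -0.2392])]
```

Stick A is 200 mm long, so it's the right one. Its grip point is at about (0.445, −0.214) and it points at 93.2°. The channel axis is x≈0.6155, running along +y, with the mouth at y≈0.135 and the blank's rear at y≈−0.002. Now I'll turn the tool.

```bash
cat >> h.py <<'E'
from scipy.spatial.transform import Rotation as R
def st():
    s=env.get_state();q=s["orientation"];M=R.from_quat([q[1],q[2],q[3],q[0]]).as_matrix()
    return s,np.array(s["tcp_pos"]),M
def go(t):
    s,p,M=st();print("tcp",p.round(4),"xang",round(np.degrees(np.arctan2(M[1,0],M[0,0])),2),"tool shift",(M.T@(np.array(t)-p)).round(4),"j",np.round(s["joint_pos"],2))
E
python3 -m pendant '[[0.3,0,0,0,-0.17],[0.3,0,0,0,-0.17],[0.3,0,0,0,-0.17],[0.3,0,0,0,-0.17],[0.3,0,0,0,-0.17],[0.3,0,0,0,-0.17],[0.3,0,0,0,-0.167]]' 40
python3 -c "
from h import *
go([.445,-.214,.12])"
```

```text
clock: 1.68
tcp_pos: [0.2443, -0.5206, 0.2484]
orientation: [0.0, 0.685, 0.728, -0.0]
wrist_force: [0.9, -0.0, 0.2]
finger_gap: 0.0554
grip_force: 0.0
tcp [ 0.2443 -0.5206  0.2484] xang 93.47 tool shift [0.2939 0.2189 0.1283] j [-1.27  0.31  0.05  1.3   0.    0.24]
```

```bash
python3 -m pendant '[[0.3,0.037,0.027,0.016,0],[0.3,0.037,0.027,0.016,0],[0.3,0.037,0.027,0.016,0],[0.3,0.037,0.027,0.016,0],[0.3,0.037,0.027,0.016,0],[0.3,0.037,0.027,0.016,0],[0.3,0.037,0.028,0.016,0],[0.3,0.035,0.029,0.016,0]]'
python3 - <<'E'
from h import *
go([.445,-.214,.043])
im=env.read_camera("top");im2=env.read_camera("side")
cv2.imwrite("pics/c3.png",np.hstack([cv2.resize(i[:,:,::-1],None,fx=2.5,fy=2.5,interpolation=cv2.INTER_CUBIC) for i in(im[180:340,230:390],im2[130:290,260:420])]))
E
```

```text
clock: 2.68
tcp_pos: [0.4476, -0.2137, 0.1201]
orientation: [0.0, 0.687, 0.726, 0.0]
wrist_force: [-0.2, -0.0, -0.6]
finger_gap: 0.0552
grip_force: 0.0
tcp [ 0.4476 -0.2137  0.1201] xang 93.15 tool shift [-0.0001 -0.0027  0.0771] j [-0.61  0.24 -0.38  0.95 -0.    0.91]
```

View pics/c3.png

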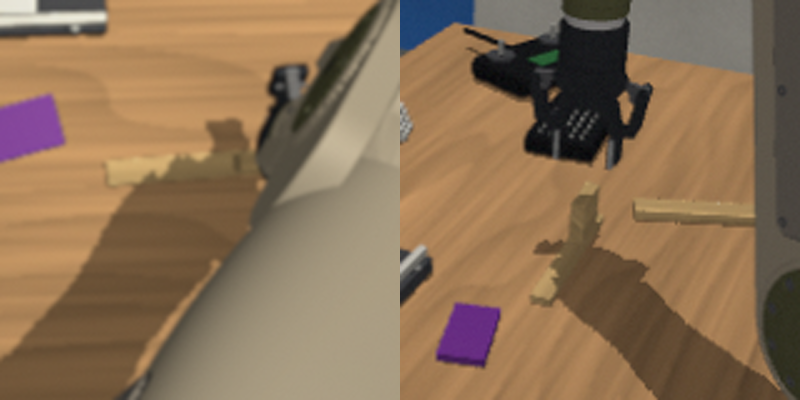

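The right half (side view) shows the gripper straddling the handle at about (585,185). The left half shows the bar's nose at (107,173), not moved. I'll lower the tool and grip.

```bash
python3 -m pendant '[[0.3,0,-0.003,0.02,0],[0.3,0,0,0.02,0],[0.3,0,0,0.02,0],[0.3,0,0,0.016,0],[0.3,0,0,0,0]]'
python3 -m pendant '[[-1,0,0,0,0],[-1,0,0,0,0],[-1,0,0,0,0],[-1,0,0,0,0],[-1,0,0,0,0]]' 60; python3 -c "
from h import *
go([.445,-.214,.043])"
```

```text
clock: 3.4
tcp_pos: [0.4428, -0.2152, 0.0436]
orientation: [-0.001, 0.688, 0.726, -0.0]
wrist_force: [-0.3, 0.1, 0.5]
finger_gap: 0.0556
grip_force: 0.0
clock: 4.03
tcp_pos: [0.4444, -0.2157, 0.0451]
orientation: [0.001, 0.687, 0.726, -0.0]
wrist_force: [-0.5, 0.4, 6.1]
finger_gap: 0.017
grip_force: 63.1
tcp [ 0.4444 -0.2157  0.0451] xang 93.15 tool shift [0.0017 0.0007 0.0021] j [-0.61  0.32 -0.49  0.76 -0.    0.9 ]
```

```bash
python3 -m pendant '[[-1,0,0,-0.01,0],[-1,0,0,-0.02,0],[-1,0,0,-0.03,0],[-1,0,0,-0.03,0],[-1,0,0,0,0],[-1,0,0,0,0]]'
python3 - <<'E'
from h import *
go([.6155,-.18,.135])
im=env.read_camera("top");im2=env.read_camera("side")
cv2.imwrite("pics/c4.png",np.hstack([cv2.resize(i[:,:,::-1],None,fx=2.5,fy=2.5,interpolation=cv2.INTER_CUBIC) for i in(im[180:340,230:390],im2[130:290,260:420])]))
E
```

```text
clock: 4.78
tcp_pos: [0.4433, -0.2147, 0.1336]
orientation: [-0.001, 0.687, 0.726, -0.0]
wrist_force: [-0.1, 0.2, -0.5]
finger_gap: 0.017
grip_force: 62.1
tcp [ 0.4433 -0.2147  0.1336] xang 93.16 tool shift [ 0.0252  0.1738 -0.0016] j [-0.61  0.22 -0.37  0.98 -0.    0.9 ]
```

View pics/c4.png

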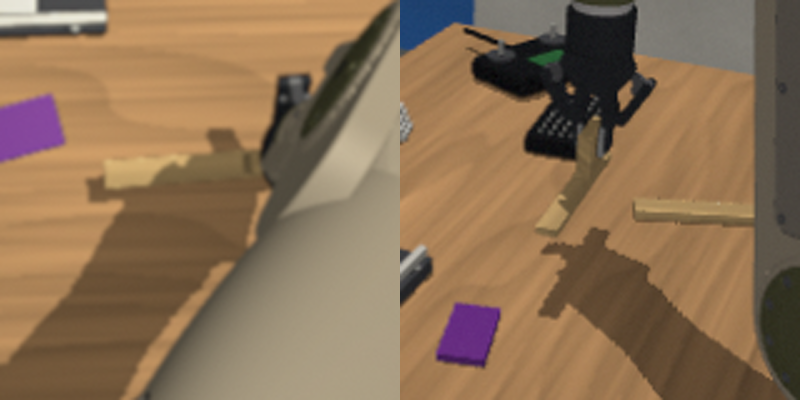

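The stick is held level and is off the bench. I'll move it behind the blank.

```bash
python3 -m pendant '[[-1,0,0,0,0.055],[-1,0.006,0.029,0,0],[-1,0.006,0.029,0,0],[-1,0.006,0.029,0,0],[-1,0.006,0.029,0,0],[-1,0.005,0.029,0,0],[-1,0.005,0.028,0.02,0],[-1,0,0,0.02,0]]'
python3 - <<'E'
from h import *
go([.6155,-.18,.095])
im=env.read_camera("top");im2=env.read_camera("side")
cv2.imwrite("pics/c5.png",np.hstack([cv2.resize(i[:,:,::-1],None,fx=4,fy=4,interpolation=cv2.INTER_CUBIC) for i in(im[140:240,215:315],im2[170:270,220:320])]))
E
```

```text
clock: 5.88
tcp_pos: [0.6182, -0.1805, 0.0921]
orientation: [-0.0, 0.707, 0.708, -0.0]
wrist_force: [-0.7, -0.7, -1.3]
finger_gap: 0.0172
grip_force: 62.1
tcp [ 0.6182 -0.1805  0.0921] xang 90.09 tool shift [ 0.0005 -0.0027 -0.0029] j [-0.41  0.53 -0.02  1.02  0.    1.16]
```

View pics/c5.png

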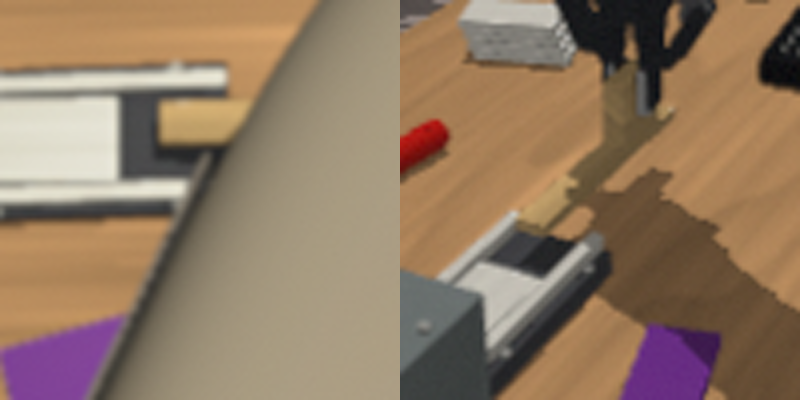

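```bash
python3 - <<'E'
from h import *
f=lambda u,v:((u+.5)/4-.5+215,(v+.5)/4-.5+140)
g=lambda u,v:((u-400+.5)/4-.5+220,(v+.5)/4-.5+170)
o1,d1=ray("top",f(158,119));o2,d2=ray("side",g(534,220))
A=np.c_[d1,-d2];t=np.linalg.lstsq(A,o2-o1,rcond=None)[0]
print("nose",o1+d1*t[0],o2+d2*t[1])
for z in(.05,.055,.06,.065):print(z,at("top",f(158,98),z)[:2],at("top",f(158,140),z)[:2],at("top",f(250,98),z)[:2])
E
```

```text
nose [ 0.62005683 -0.02632585  0.05681512] [ 0.61321979 -0.02951869  0.0552632 ]
0.05 [ 0.63380718 -0.02623023] [ 0.6091233  -0.02574557] [ 0.63240676 -0.07946486]
0.055 [ 0.63272443 -0.02647679] [ 0.60816744 -0.02599462] [ 0.63133121 -0.07943778]
0.06 [ 0.63164167 -0.02672336] [ 0.60721157 -0.02624368] [ 0.63025565 -0.07941069]
0.065 [ 0.63055892 -0.02696992] [ 0.6062557  -0.02649273] [ 0.6291801  -0.07938361]
```

```bash
python3 -m pendant '[[-1,0,-0.002,0,-0.02],[-1,0,0,0.008,0],[-1,0,0,0.008,0],[-1,0,0,0.004,0],[-1,0,0,0,0],[-1,0,0,0,0]]'
python3 -m pendant '[[-1,0,0,0.002,0],[-1,0,0,0.002,0],[-1,0,0,0,0]]'
```

```text
clock: 6.72
tcp_pos: [0.615, -0.1812, 0.0745]
orientation: [0.0, 0.7, 0.714, 0.0]
wrist_force: [-0.9, 1.4, 0.7]
finger_gap: 0.0172
grip_force: 62.1
clock: 7.1
tcp_pos: [0.6146, -0.1811, 0.07]
orientation: [-0.0, 0.7, 0.714, -0.0]
wrist_force: [-0.3, 0.5, -1.7]
finger_gap: 0.0172
grip_force: 62.1
```

```bash
python3 -m pendant '[[-1,0,0,0.002,0],[-1,0,0,0,0],[-1,0,0,0,0]]'
python3 -m pendant '[[-1,0,0,0.0015,0],[-1,0,0,0,0],[-1,0,0,0,0]]'
python3 - <<'E'
from h import *
go([.6155,-.18,.067])
im=env.read_camera("top");im2=env.read_camera("side")
cv2.imwrite("pics/c6.png",np.hstack([cv2.resize(i[:,:,::-1],None,fx=4,fy=4,interpolation=cv2.INTER_CUBIC) for i in(im[140:240,215:315],im2[170:270,220:320])]))
E
```

```text
clock: 7.48
tcp_pos: [0.6148, -0.1812, 0.0683]
orientation: [0.0, 0.7, 0.714, -0.0]
wrist_force: [-0.4, -0.1, -1.2]
finger_gap: 0.0171
grip_force: 62.1
clock: 7.85
tcp_pos: [0.6148, -0.1812, 0.0668]
orientation: [0.0, 0.7, 0.714, -0.0]
wrist_force: [0.9, 0.7, -1.3]
finger_gap: 0.0172
grip_force: 62.1
tcp [ 0.6148 -0.1812  0.0668] xang 91.15 tool shift [ 0.0011  0.0007 -0.0002] j [-0.41  0.54 -0.06  0.97 -0.    1.14]
```

View pics/c6.png

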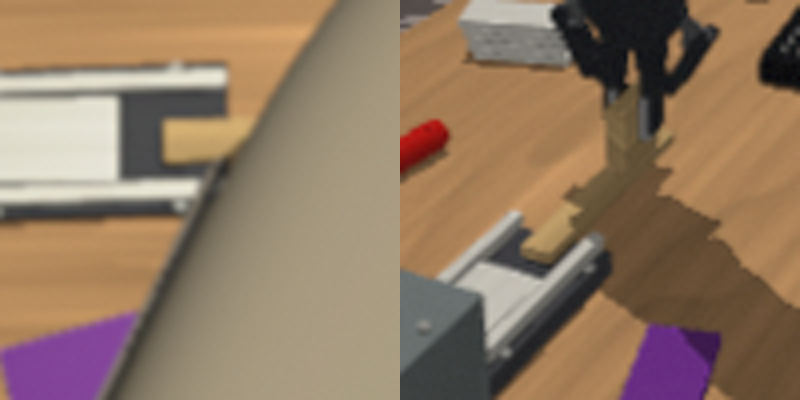

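Nose is level in the channel, about 26 mm behind the blank and about 2 mm toward −x. I'll feed forward.

```bash
python3 -m pendant '[[-1,0.005,0.0015,0,0],[-1,0.005,0,0,0],[-1,0.005,0,0,0],[-1,0.004,0,0,0],[-1,0.004,0,0,0],[-1,0.004,0,0,0],[-1,0.004,0,0,0],[-1,0.004,0,0,0]]'
python3 -m pendant '[[-1,0.006,0,0,0],[-1,0.006,0,0,0],[-1,0.006,0,0,0],[-1,0.006,0,0,0],[-1,0.006,0,0,0]]'
```

```text
clock: 8.95
tcp_pos: [0.6157, -0.1462, 0.0669]
orientation: [0.0, 0.7, 0.714, -0.0]
wrist_force: [0.3, -1.8, -2.0]
finger_gap: 0.0172
grip_force: 62.1
clock: 9.57
tcp_pos: [0.615, -0.1157, 0.0668]
orientation: [0.0, 0.7, 0.714, -0.0]
wrist_force: [0.4, -1.4, -0.5]
finger_gap: 0.0174
grip_force: 62.1
```

```bash
python3 -m pendant '[[-1,0.006,0,0,0],[-1,0.006,0.0005,0,0],[-1,0.006,0,0,0],[-1,0.006,0.0005,0,0],[-1,0.006,0,0,0],[-1,0.006,0,0,0],[-1,0.006,0.0005,0,0],[-1,0.006,0,0,0]]'
python3 - <<'E'
from h import *
go([.6155,-.06,.067])
for c in("top","side"):
    im=env.read_camera(c)
    for l in("plate","stick_nose"):print(c,l,[(np.round(r["centre"],1).tolist(),round(r["score"],2),np.round(at(c,r["centre"],0.03)[:2],3).tolist()) for r in env.recognise(c,l)])
E
```

```text
clock: 10.58
tcp_pos: [0.6156, -0.0677, 0.0668]
orientation: [0.0, 0.7, 0.714, -0.0]
wrist_force: [0.9, -1.3, -0.3]
finger_gap: 0.017
grip_force: 62.1
tcp [ 0.6156 -0.0677  0.0668] xang 91.15 tool shift [ 0.0077  0.0001 -0.0002] j [-0.24  0.5  -0.13  0.94 -0.    1.31]
top plate [([193.4, 170.5], 0.56, [0.627, 0.119])]
top stick_nose [([400.1, 322.4], 0.56, [0.261, -0.352])]
side plate [([287.8, 264.7], 0.95, [0.462, 0.059])]
side stick_nose [([385.7, 216.3], 0.84, [0.305, -0.288]), ([256.7, 228.3], 0.62, [0.616, -0.052])]
```

```bash
for i in 1; do python3 -m pendant '[[-1,0.003,0,0,0],[-1,0.003,0,0,0],[-1,0.003,0,0,0],[-1,0.002,0.0003,0,0],[-1,0.002,0,0,0]]'; done
python3 -m pendant '[[-1,0.002,0,0,0],[-1,0.002,0,0,0],[-1,0.002,0.0003,0,0]]'
python3 -m pendant '[[-1,0.002,0,0,0],[-1,0.002,0,0,0],[-1,0.002,0.0003,0,0]]'
python3 -m pendant '[[-1,0.002,0,0,0],[-1,0.002,0,0,0],[-1,0.002,0.0003,0,0]]'
```

```text
clock: 11.5
tcp_pos: [0.6156, -0.0549, 0.0668]
orientation: [0.0, 0.7, 0.714, -0.0]
wrist_force: [0.3, -0.4, -0.6]
finger_gap: 0.0172
grip_force: 62.1
clock: 11.88
tcp_pos: [0.6159, -0.0497, 0.067]
orientation: [0.001, 0.7, 0.714, -0.001]
wrist_force: [-0.8, -4.3, 0.0]
finger_gap: 0.0175
grip_force: 62.2
clock: 12.25
tcp_pos: [0.6159, -0.043, 0.0668]
orientation: [0.0, 0.7, 0.714, -0.0]
wrist_force: [0.0, -2.8, -1.1]
finger_gap: 0.0173
grip_force: 62.2
clock: 12.62
tcp_pos: [0.6161, -0.037, 0.0668]
orientation: [0.0, 0.7, 0.714, -0.0]
wrist_force: [-1.0, -2.9, -1.2]
finger_gap: 0.0174
grip_force: 62.2
```

Roller bump met at TCP y≈−0.050, as expected, and the drag is about 3 N. The stop should be at TCP y between −0.003 and 0.027.

```bash
python3 -m pendant '[[-1,0.004,0,0,0],[-1,0.004,0,0,0],[-1,0.004,0,0,0],[-1,0.004,0,0,0],[-1,0.004,0,0,0],[-1,0.002,0,0,0],[-1,0.002,0,0,0]]'
python3 -m pendant '[[-1,0.001,0,0,0],[-1,0.001,0,0,0],[-1,0,0,0,0]]'
python3 -m pendant '[[-1,0.001,0,0,0],[-1,0.001,0,0,0],[-1,0,0,0,0]]'
python3 -m pendant '[[-1,0.001,0,0,0],[-1,0.001,0,0,0],[-1,0,0,0,0]]'
```

```text
clock: 13.5
tcp_pos: [0.6156, -0.013, 0.0668]
orientation: [0.0, 0.7, 0.714, -0.0]
wrist_force: [-0.1, -3.8, 0.3]
finger_gap: 0.0172
grip_force: 62.2
clock: 13.88
tcp_pos: [0.6156, -0.011, 0.0668]
orientation: [-0.0, 0.7, 0.714, 0.0]
wrist_force: [0.2, -3.2, -0.9]
finger_gap: 0.0171
grip_force: 62.2
clock: 14.25
tcp_pos: [0.6156, -0.0089, 0.0668]
orientation: [-0.0, 0.7, 0.714, 0.0]
wrist_force: [-0.3, -3.2, 0.1]
finger_gap: 0.0172
grip_force: 62.2
clock: 14.62
tcp_pos: [0.6155, -0.007, 0.0668]
orientation: [-0.0, 0.7, 0.714, 0.0]
wrist_force: [-0.3, -3.0, -0.7]
finger_gap: 0.0175
grip_force: 62.2
```

```bash
cat > ok.py <<'E'
import sys
from workcell import env
f=env.get_state()["wrist_force"][1];sys.exit(0 if f>-5.2 else 1)
E
python3 -m pendant '[[-1,0.001,0,0,0],[-1,0.001,0,0,0],[-1,0,0,0,0]]' && python3 ok.py &&
python3 -m pendant '[[-1,0.001,0,0,0],[-1,0.001,0,0,0],[-1,0,0,0,0]]' && python3 ok.py &&
python3 -m pendant '[[-1,0.001,0,0,0],[-1,0.0005,0,0,0],[-1,0,0,0,0]]' && python3 ok.py &&
python3 -m pendant '[[-1,0.001,0,0,0],[-1,0.0005,0,0,0],[-1,0,0,0,0]]' && python3 ok.py &&
python3 -m pendant '[[-1,0.001,0,0,0],[-1,0.0005,0,0,0],[-1,0,0,0,0]]' && python3 ok.py &&
python3 -m pendant '[[-1,0.001,0,0,0],[-1,0.0005,0,0,0],[-1,0,0,0,0]]' && python3 ok.py &&
python3 -m pendant '[[-1,0.001,0,0,0],[-1,0.0005,0,0,0],[-1,0,0,0,0]]'
```

```text
clock: 15.0
tcp_pos: [0.6155, -0.0049, 0.0668]
orientation: [-0.0, 0.7, 0.714, 0.0]
wrist_force: [0.1, -3.2, -1.0]
finger_gap: 0.0173
grip_force: 62.2
clock: 15.38
tcp_pos: [0.6155, -0.003, 0.0668]
orientation: [0.0, 0.7, 0.714, 0.0]
wrist_force: [0.8, -2.2, 0.1]
finger_gap: 0.0171
grip_force: 62.2
clock: 15.75
tcp_pos: [0.6154, -0.0015, 0.0668]
orientation: [0.0, 0.7, 0.714, 0.0]
wrist_force: [1.0, -2.9, -0.7]
finger_gap: 0.0172
grip_force: 62.2
clock: 16.12
tcp_pos: [0.6154, -0.0, 0.0668]
orientation: [0.0, 0.7, 0.714, 0.0]
wrist_force: [-0.2, -1.8, -0.8]
finger_gap: 0.0168
grip_force: 62.2
clock: 16.5
tcp_pos: [0.6154, 0.0015, 0.0668]
orientation: [0.0, 0.7, 0.714, 0.0]
wrist_force: [0.2, -2.7, -0.9]
finger_gap: 0.0173
grip_force: 62.2
clock: 16.88
tcp_pos: [0.6153, 0.003, 0.0668]
orientation: [-0.0, 0.7, 0.714, -0.0]
wrist_force: [0.3, -2.8, -1.3]
finger_gap: 0.0171
grip_force: 62.2
clock: 17.25
tcp_pos: [0.6154, 0.0033, 0.0671]
orientation: [0.001, 0.7, 0.714, -0.001]
wrist_force: [-0.8, -7.3, 0.9]
finger_gap: 0.0174
grip_force: 62.4
```

A clear rise at TCP y≈0.0033 looks like the stop. I'll press slightly more and hold.

```bash
python3 -m pendant '[[-1,0.0003,0,0,0],[-1,0,0,0,0],[-1,0,0,0,0],[-1,0,0,0,0]]'
python3 -m pendant '[[-1,0.0003,0,0,0],[-1,0,0,0,0],[-1,0,0,0,0],[-1,0,0,0,0]]'
```

```text
clock: 17.75
tcp_pos: [0.6154, 0.0033, 0.0671]
orientation: [0.001, 0.7, 0.714, -0.001]
wrist_force: [-0.1, -6.9, 1.4]
finger_gap: 0.0171
grip_force: 62.4
clock: 18.25
tcp_pos: [0.6154, 0.0034, 0.0672]
orientation: [0.001, 0.7, 0.714, -0.001]
wrist_force: [-0.6, -8.5, 1.3]
finger_gap: 0.0174
grip_force: 62.4
```

```bash
python3 -m pendant '[[-1,0.0004,0,0,0],[-1,0,0,0,0],[-1,0,0,0,0],[-1,0,0,0,0]]'
python3 -m pendant '[[-1,-0.002,0,0,0],[-1,-0.004,0,0,0],[-1,-0.015,0,0,0],[-1,-0.03,0,0,0],[-1,-0.03,0.0005,0,0],[-1,-0.03,0.0005,0,0],[-1,-0.03,0.0005,0,0],[-1,-0.03,0.0005,0,0]]'
python3 -m pendant '[[-1,-0.03,0,0,0],[-1,-0.01,0,-0.02,0],[-1,0,0,-0.03,0],[-1,0,0,-0.01,0],[-1,0,0,0,0]]'; python3 -c "
from h import *
go([.445,-.215,.047])"
```

```text
clock: 18.75
tcp_pos: [0.6154, 0.0034, 0.0673]
orientation: [0.001, 0.7, 0.714, -0.001]
wrist_force: [-1.2, -10.1, 1.4]
finger_gap: 0.0173
grip_force: 62.5
clock: 19.75
tcp_pos: [0.6205, -0.167, 0.0666]
orientation: [-0.0, 0.7, 0.714, 0.0]
wrist_force: [0.7, -0.4, -1.4]
finger_gap: 0.017
grip_force: 62.0
clock: 20.38
tcp_pos: [0.6218, -0.2058, 0.1273]
orientation: [0.001, 0.7, 0.714, 0.0]
wrist_force: [0.0, -1.3, -1.2]
finger_gap: 0.0172
grip_force: 62.0
tcp [ 0.6218 -0.2058  0.1273] xang 91.15 tool shift [-0.0056 -0.1771  0.08  ] j [-0.44  0.52  0.06  1.11  0.    1.11]
```

```bash
python3 -m pendant '[[-1,0,-0.03,0,0],[-1,-0.003,-0.03,0,0],[-1,-0.003,-0.03,0,0],[-1,0,-0.03,0,0],[-1,0,-0.03,0,0],[-1,0,-0.027,0,0],[-1,0,0,0,0]]'
python3 -m pendant '[[-1,0,0,0.03,0],[-1,0,0,0.025,0],[-1,0,0,0.015,0],[-1,0,0,0.006,0],[-1,0,0,0.002,0],[-1,0,0,0,0],[-1,0,0,0,0]]'
```

```text
clock: 21.25
tcp_pos: [0.4423, -0.2139, 0.1255]
orientation: [-0.002, 0.7, 0.714, -0.0]
wrist_force: [0.5, 0.1, -1.9]
finger_gap: 0.0174
grip_force: 62.1
clock: 22.12
tcp_pos: [0.4452, -0.2154, 0.0495]
orientation: [0.001, 0.7, 0.714, 0.0]
wrist_force: [0.1, -0.1, -0.9]
finger_gap: 0.0171
grip_force: 62.1
```

```bash
python3 -m pendant '[[-1,0,0,0.002,0],[-1,0,0,0.001,0],[-1,0,0,0.001,0],[-1,0,0,0,0]]'
python3 -m pendant '[[-1,0,0,0.0007,0],[-1,0,0,0,0],[-1,0,0,0,0]]'
```

```text
clock: 22.62
tcp_pos: [0.4447, -0.215, 0.0451]
orientation: [0.0, 0.7, 0.714, -0.0]
wrist_force: [-1.3, 0.8, 3.3]
finger_gap: 0.0176
grip_force: 62.5
clock: 23.0
tcp_pos: [0.4447, -0.2151, 0.0451]
orientation: [0.0, 0.7, 0.714, -0.0]
wrist_force: [-3.1, 2.4, 9.4]
finger_gap: 0.017
grip_force: 63.8
```

On the bench. I'll open partway, then retreat straight up.

```bash
python3 -m pendant '[[-0.2,0,0,0,0],[0.2,0,0,0,0],[0.3,0,0,0,0],[0.3,0,0,0,0]]'
python3 -m pendant '[[0.3,0,0,-0.02,0],[0.3,0,0,-0.03,0],[0.3,0,0,-0.04,0],[0.3,0,0,-0.04,0],[0.3,0,0,-0.04,0],[0.3,0,0,0,0]]'
python3 - <<'E'
from h import *
im=env.read_camera("top");im2=env.read_camera("side")
cv2.imwrite("pics/c7.png",np.hstack([cv2.resize(i[:,:,::-1],None,fx=2,fy=2,interpolation=cv2.INTER_CUBIC) for i in(im[120:320,170:370],im2[130:330,200:400])]))
E
```

```text
clock: 23.5
tcp_pos: [0.4446, -0.215, 0.0439]
orientation: [-0.0, 0.7, 0.714, -0.0]
wrist_force: [0.7, -0.2, 0.2]
finger_gap: 0.0558
grip_force: 0.0
clock: 24.25
tcp_pos: [0.4464, -0.2162, 0.2174]
orientation: [0.003, 0.7, 0.714, 0.001]
wrist_force: [0.3, -0.5, -1.0]
finger_gap: 0.0556
grip_force: 0.0
```

View pics/c7.png

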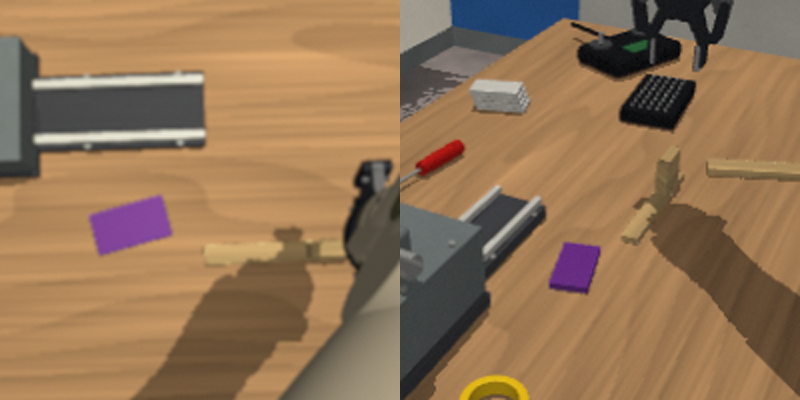

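The channel is empty because the blank is inside the hood. The stick lies flat at (205–345,250), released and clear of the punch. I'll hand in.

```bash
python3 -c "
from workcell import env
print(env.hand_in())"
```

```text
the job is handed in; nothing more can be done
None
```

I handed the job in at about 24 s, with no verdict returned: the push stick fed the blank under the guard until it met the stop (wrist force up from about 3 N to at most 10 N, with no creep seen), and the stick now lies flat on the bench, released and clear of the punch.

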